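# Set the stock tags on the ink bins

## Task

Each ink bin has a hinged tag on its back that leans either over the bin or away from it; its upper face shows a round disc or a bar. Gently push the tags over with a fingertip, without gripping anything, so that the full bins (four tins) show the disc and the bins that are not full show the bar. Leave the tins and everything else where they are, and let each tag come to rest against its stop.

Things in the scene. Friction and masses are not known exactly. Their poses are not given: they have to be found in the camera images.
- bin_a: fixed grey metal bin, 126 x 126 mm, 50 high; FULL: holds four ink tins, two by two. Its place varies. Origin: centre of underside; x from its front (robot side) to its back, z up. At x = +69 mm stands an upright plate 80 mm wide (y), 101 high; on it the tag's hinge line, along y, 105 mm above the table, middle at y = 0; wire rests at y = +-37 reach 13 mm above the hinge; only the leaf above
- tag_a (a joint): bin_a's tag: free-swinging aluminium leaf 66 mm wide, 60 from hinge to free edge, 3 thick, 30-56 g. 0 = leaning 43 deg over its bin, 48 x 9 mm dark bar (not full) up; 0.75 = upright; 1.5 = leaning 43 deg away, 36 mm dark disc (full) up. At both stops the edge is 44 mm above the hinge, 41 before/behind it. Pushed 0.15 past upright it falls over. Starts over its bin
- bin_b: fixed grey metal bin, 126 x 126 mm, 50 high; FULL: holds four ink tins, two by two. Its place varies. Origin: centre of underside; x from its front (robot side) to its back, z up. At x = +69 mm stands an upright plate 80 mm wide (y), 101 high; on it the tag's hinge line, along y, 105 mm above the table, middle at y = 0; wire rests at y = +-37 reach 13 mm above the hinge; only the leaf above
- tag_b (a joint): bin_b's tag: free-swinging aluminium leaf 66 mm wide, 60 from hinge to free edge, 3 thick, 30-56 g. 0 = leaning 43 deg over its bin, 48 x 9 mm dark bar (not full) up; 0.75 = upright; 1.5 = leaning 43 deg away, 36 mm dark disc (full) up. At both stops the edge is 44 mm above the hinge, 41 before/behind it. Pushed 0.15 past upright it falls over. Starts over its bin
- bin_c: fixed grey metal bin, 126 x 126 mm, 50 high; NOT full: holds a single ink tin. Its place varies. Origin: centre of underside; x from its front (robot side) to its back, z up. At x = +69 mm stands an upright plate 80 mm wide (y), 101 high; on it the tag's hinge line, along y, 105 mm above the table, middle at y = 0; wire rests at y = +-37 reach 13 mm above the hinge; only the leaf above
- tag_c (a joint): bin_c's tag: free-swinging aluminium leaf 66 mm wide, 60 from hinge to free edge, 3 thick, 30-56 g. 0 = leaning 43 deg over its bin, 48 x 9 mm dark bar (not full) up; 0.75 = upright; 1.5 = leaning 43 deg away, 36 mm dark disc (full) up. At both stops the edge is 44 mm above the hinge, 41 before/behind it. Pushed 0.15 past upright it falls over. Starts leaning away
- bin_d: fixed grey metal bin, 126 x 126 mm, 50 high; NOT full: empty. Its place varies. Origin: centre of underside; x from its front (robot side) to its back, z up. At x = +69 mm stands an upright plate 80 mm wide (y), 101 high; on it the tag's hinge line, along y, 105 mm above the table, middle at y = 0; wire rests at y = +-37 reach 13 mm above the hinge; only the leaf above
- tag_d (a joint): bin_d's tag: free-swinging aluminium leaf 66 mm wide, 60 from hinge to free edge, 3 thick, 30-56 g. 0 = leaning 43 deg over its bin, 48 x 9 mm dark bar (not full) up; 0.75 = upright; 1.5 = leaning 43 deg away, 36 mm dark disc (full) up. At both stops the edge is 44 mm above the hinge, 41 before/behind it. Pushed 0.15 past upright it falls over. Starts over its bin
- tin_a1: loose ink tin, 49 mm across, 42 mm high, 120 g, standing in bin_a; origin: centre of its underside. To be left alone
- tin_a2: loose ink tin, 49 mm across, 42 mm high, 120 g, standing in bin_a; origin: centre of its underside. To be left alone
- tin_a3: loose ink tin, 49 mm across, 42 mm high, 120 g, standing in bin_a; origin: centre of its underside. To be left alone
- tin_a4: loose ink tin, 49 mm across, 42 mm high, 120 g, standing in bin_a; origin: centre of its underside. To be left alone
- tin_b1: loose ink tin, 49 mm across, 42 mm high, 120 g, standing in bin_b; origin: centre of its underside. To be left alone
- tin_b2: loose ink tin, 49 mm across, 42 mm high, 120 g, standing in bin_b; origin: centre of its underside. To be left alone
- tin_b3: loose ink tin, 49 mm across, 42 mm high, 120 g, standing in bin_b; origin: centre of its underside. To be left alone
- tin_b4: loose ink tin, 49 mm across, 42 mm high, 120 g, standing in bin_b; origin: centre of its underside. To be left alone
- tin_c1: loose ink tin, 49 mm across, 42 mm high, 120 g, standing in bin_c; origin: centre of its underside. To be left alone
- bottle: loose brown glass bottle with black cap, 66 mm across, 150 mm high, left of the bins; origin: centre of its underside. To be left alone
- jar: loose jar with steel lid, 64 mm across, 70 mm high, behind the bins; origin: centre of its underside. To be left alone
- ink_knife: loose ink spatula lying behind the bins, below 40 mm high, origin under its middle. To be left alone
- brush: loose brush lying right of the bins, below 40 mm high, origin under its middle. To be left alone
- brayer: loose rubber ink roller with wooden handle lying behind the bins, roller 40 mm across and 100 mm long; origin on the table under the roller. To be left alone
There are look-alikes about, which are no part of the job. Leave any green or turquoise look-alike of the bin_c alone.

How it is judged:
By the outcome, as a careful person would: the job done as asked, in the order asked, and still so for the second after the job is handed in, with the robot touching nothing.
It also fails if it takes over 45 s, if anything falls off the work surface, if the arm or the gripper's body presses on something with over 40 N, if the wrist force passes 120 N, or if a joint passes its speed limit or range.

## Robot

A 6-joint arm with a two-finger parallel gripper is mounted at the origin on the work surface. World frame = base frame: x ahead of the robot, y to its left, z up, the work surface at z = 0. Lengths are in mm, angles in degrees, forces in N, time in s.
With the tool pointing down it reaches from about 300 to 850 mm from the base axis. Payload 4.2 kg.
Tool frame: the origin (TCP) lies on the mounting face of the last link; the fingertips stand 191 mm ahead of it and the grasp point (between the pads) lies 172 mm ahead of it; z points along the fingers, y is the direction in which the jaws open and shut (so a half turn about z gives the same grasp; the last joint's range is limited). The gripper opens to 91 mm and grips with 3 to 60 N. Pads are 32 mm wide; open, the fingers measure 118 mm over their backs; the gripper's body (76 mm by 178 mm) begins 60 mm behind the grasp point.
Start: joints at [69.271, 18.312, 89.639, -0, 72.044, -1.146], TCP at [192.727, 541.737, 404.776] pointing down, gripper open.
Joint ranges: [-177.97, 177.97], [-48.28, 115.42], [12.27, 149.76], [-77.06, 257.06], [2.81, 150.46], [-146.56, 146.56]. Speed limits (degrees/s): [147.25, 147.25, 180, 180, 180, 180].

## Interface

Orientations are given as [roll, pitch, yaw] about the fixed x, y, z axes, in that order (R = Rz(yaw) Ry(pitch) Rx(roll)).
In Python, from workcell import env gives the robot as it stands.
- The arm moves only by the shell command python3 -m handwheel 'ROWS' [FORCE]. ROWS is JSON, a list of rows, each an object with "gripper": the opening in per cent of the stroke, from 0 (shut) to 100 (fully open); "travel": the shift along the tool's x, y, z in m, a list of three; "twist": the turn about the tool's z in rad. In form: [{"gripper": gripper, "travel": [x, y, z], "twist": twist}, ...]. A call has 1 to 5 rows; each row shifts and turns the commanded pose from where the row before left it, along the tool's axes as they then stand; what a row does not reach is not made up. A row lasts 1/12 s, in which the tool goes at most 41.7 mm and 7.16 degrees, less where a joint would pass 70% of its speed; a pose out of reach is approached as far as the arm can. A call with a gripper value outside its range is refused whole. The fingers move at their own pace and stop on an object; FORCE is the grip in N (left out, the last holds). Time passes only in rows, so rows that do not move let the fingers close. It gives the time, the measured TCP pose, the force and the opening at its end, in the units of the state.
- env.state(): the state, without advancing time (a new reading comes with each control period).
- env.grab_frame(name): name is "side" or "top" or "wrist"; returns a dict with "frame" (384x512x3 uint8, red, green, blue), "intrinsics" (3x3 intrinsics, pixels), "extrinsics" (4x4, takes a point from camera to world coordinates). Camera axes: x right, y down, z forward; pixel columns grow to the right and rows downward; lengths in mm; the calibration is good to about 2 mm. A picture is of the moment at which its call begins. There is no depth.
- env.job_done(): hands the job in, once; it reports no verdict.
Trained networks look in the newest picture that a camera, given by its name, has taken for a name from the list of things; names that differ only in an ending like _2 or _b are one class to them, and where a whole thing is asked for, a point or a joint stands for the part that bears it (a point fixed in the world has none). Each returns a list of dicts, best first, with "confidence" (0 to 1); they miss things now and then, are a little off and sometimes report something else, mostly with a low value. They report only what shows in the picture. A call takes as long as a camera call. They do not tell look-alikes from the thing itself.
- env.trace(camera, thing): "pixels" (384x512 bool, what is visible of it) and "uv" ([column, row] in pixels, amid what is visible of it).
- env.pinpoint(camera, thing): "uv" ([column, row] in pixels: a listed point, or the origin of a listed thing).
The state is a dict: "time_s": time; "qpos": joint angles; "qvel": joint speeds; "effort": joint torques, N m; "ee_pos": TCP position; "ee_rot": TCP orientation; "force": force on the tool from outside, world axes, zero at the start; "torque": the same for the moment, N m; "gripper_width": finger opening in mm.
Only numpy, scipy, OpenCV 4.12 (cv2) and the standard library are available. Lean on these libraries where they do the work, as an engineer would, in place of code of your own. Each camera call takes 0.05 s, during which the arm holds its last target. There are 200 camera calls.

## Working session

There is one attempt and no reset: what is moved stays moved. The work goes in short steps, Python scripts to look and compute and a shell command to move; the robot and the scene stay as the last step left them, time stands still between calls to the robot, and variables do not carry over. Pictures are saved under pics/ and viewed, about 8 in all and at most 12, crops included, and the job is handed in when it is done.

```bash
mkdir -p pics; ls; python3 - <<'E'
from workcell import env
import cv2
s=env.state();print(s['time_s'],s['ee_pos'],s['ee_rot'],s['gripper_width'])
for n in ("top","side"):
    f=env.grab_frame(n);cv2.imwrite(f"pics/{n}0.png",cv2.resize(f["frame"][:,:,::-1],(800,600)))
    print(n,f["intrinsics"].round(1).tolist(),f["extrinsics"].round(3).tolist())
    for t in ("bin_a","tag_a"):
        for d in env.trace(n,t): print(t,d["confidence"],d["uv"],d["pixels"].sum())
        for d in env.pinpoint(n,t): print('pin',t,d["confidence"],d["uv"])
E
```

```text
pics
0.0 [192.66766634 541.5756467  403.91716949] [-1.79896279e+02  1.76536664e-03  1.60418295e+02] 91.12788764585758
top [[461.5, 0.0, 260.2], [0.0, 461.5, 188.2], [0.0, 0.0, 1.0]] [[-0.023, -0.993, 0.115, 370.8], [-1.0, 0.024, 0.01, -7.492], [-0.013, -0.115, -0.993, 1309.418], [0.0, 0.0, 0.0, 1.0]]
bin_a 0.77 [294.4, 189.4] 1358
bin_a 0.7 [223.6, 181.1] 2393
bin_a 0.62 [120.0, 286.9] 2578
bin_a 0.57 [153.3, 201.3] 2671
pin bin_a 0.92 [340.5, 276.8]
pin bin_a 0.91 [293.5, 198.6]
pin bin_a 0.88 [355.9, 194.3]
pin bin_a 0.85 [124.6, 285.8]
pin bin_a 0.71 [228.1, 182.5]
pin bin_a 0.57 [157.1, 207.8]
pin bin_a 0.41 [368.8, 207.3]
tag_a 0.92 [295.2, 174.1] 317
tag_a 0.91 [368.5, 171.6] 339
tag_a 0.75 [110.5, 271.6] 436
tag_a 0.74 [222.5, 161.4] 310
tag_a 0.69 [341.6, 257.4] 426
tag_a 0.66 [147.5, 171.4] 440Traceback (most recent call last):
  File "<stdin>", line 9, in <module>
ValueError: it knows: bin, bottle, brayer, brush, ink_knife, jar, tin_a, tin_b, tin_c
```

View pics/top0.png

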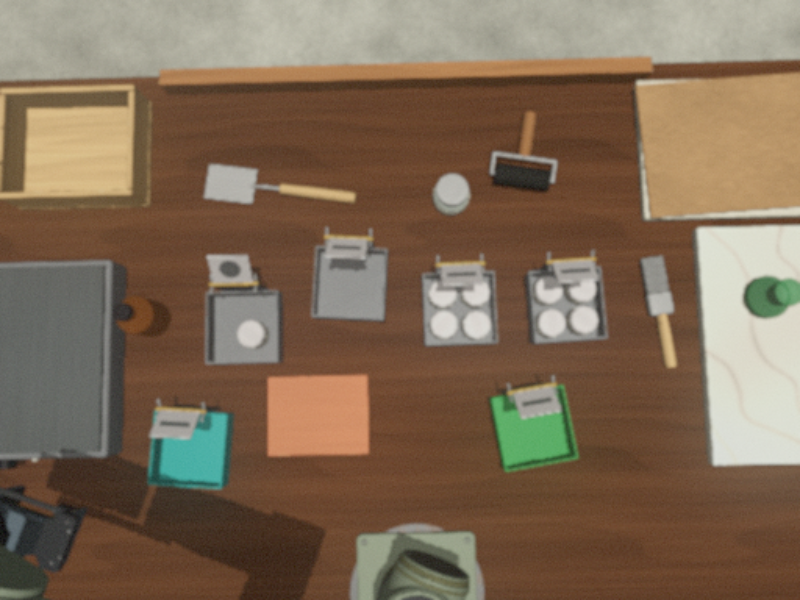

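```bash
python3 - <<'E'
from workcell import env
import cv2
n="side"
f=env.grab_frame(n);cv2.imwrite(f"pics/{n}0.png",cv2.resize(f["frame"][:,:,::-1],(800,600)))
print(n,f["intrinsics"].round(1).tolist(),f["extrinsics"].round(3).tolist())
E
```

```text
side [[450.6, 0.0, 259.6], [0.0, 450.6, 193.3], [0.0, 0.0, 1.0]] [[-0.999, -0.037, 0.032, 463.869], [-0.047, 0.561, -0.826, 995.683], [0.012, -0.827, -0.562, 773.769], [0.0, 0.0, 0.0, 1.0]]
```

View pics/side0.png

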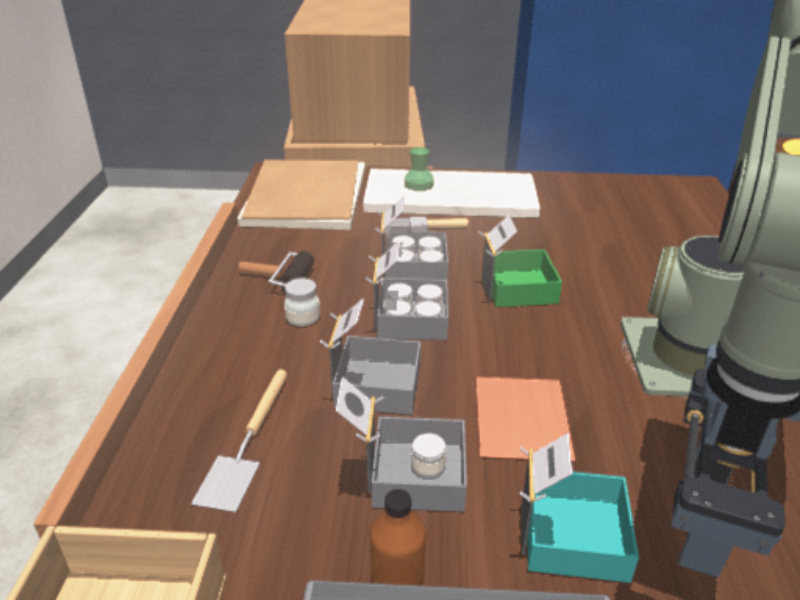

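The four grey bins, in 800x600 top-view pixels: c, with one tin, at (243,327) with its disc tag leaning away. d, empty, is at (350,283) with the bar up. The two full bins are at (460,308) and (567,303), both with the bar up. The look-alikes are turquoise (190,450), green (535,428) and the big grey tray on the left; I'll leave all of those alone. So three tags need flipping: both full bins' tags and c's. Next I'll find the hinges, which sit at z=105.

```bash
cat > h.py <<'E'
from workcell import env
import cv2, numpy as np
def ray(f,uv,z):
    K,T=np.array(f["intrinsics"]),np.array(f["extrinsics"])
    d=T[:3,:3]@np.linalg.solve(K,[uv[0],uv[1],1.]); o=T[:3,3]
    return o+d*(z-o[2])/d[2]
def proj(f,p):
    K,T=np.array(f["intrinsics"]),np.array(f["extrinsics"])
    q=K@(T[:3,:3].T@(np.array(p)-T[:3,3])); return q[:2]/q[2]
E
python3 - <<'E'
from h import *
f=env.grab_frame("top"); im=f["frame"]
hsv=cv2.cvtColor(im,cv2.COLOR_RGB2HSV)
m=((hsv[...,0]>14)&(hsv[...,0]<28)&(hsv[...,1]>110)&(hsv[...,2]>120)).astype(np.uint8)
big=cv2.resize(im[130:310,80:400,::-1],None,fx=2.5,fy=2.5,interpolation=cv2.INTER_CUBIC)
boxes={'c':(130,160,170,195),'d':(200,143,245,165),'f1':(272,158,316,175),'f2':(345,155,388,172)}
for n,(u0,v0,u1,v1) in boxes.items():
    v,u=np.nonzero(m[v0:v1,u0:u1]);u=u+u0;v=v+v0
    P=np.array([ray(f,(a,b),105) for a,b in zip(u,v)])
    k=np.polyfit(P[:,1],P[:,0],1); ym=(P[:,1].min()+P[:,1].max())/2
    c=np.array([np.polyval(k,ym),ym]); yaw=-np.arctan(k[0])
    print(n,len(u),'hinge',c.round(1),'len',np.ptp(P[:,1]).round(1),'yaw',np.degrees(yaw).round(1))
    R=np.array([[np.cos(yaw),-np.sin(yaw)],[np.sin(yaw),np.cos(yaw)]])
    for xy,z in [((69-69-6,63),50),((-132,63),50),((-132,-63),50),((-6,-63),50),((0,40),105),((0,-40),105)]:
        p=proj(f,[*(c+R@np.array(xy)),z]); cv2.circle(big,tuple(int(round(q)) for q in (p-[80,130]+.5)*2.5),3,(0,0,255) if z==50 else (255,0,0),-1)
for d in env.pinpoint("top","bin_a"): print(d["confidence"],d["uv"],ray(f,d["uv"],0).round(0))
cv2.imwrite("pics/chk.png",big)
E
```

```text
c 41 hinge [534.  299.6] len 82.1 yaw -0.3
d 53 hinge [612.7 103. ] len 82.4 yaw -3.6
f1 56 hinge [563.  -85.2] len 84.6 yaw 1.1
f2 57 hinge [ 564.2 -272.3] len 84.4 yaw 2.5
0.92 [157.8, 209.0] [470. 299.   0.]
0.92 [123.6, 283.1] [264. 395.   0.]
0.84 [356.1, 197.0] [ 490. -266.    0.]
0.8 [223.5, 184.2] [536. 111.   0.]
0.68 [339.2, 272.8] [ 279. -209.    0.]
0.61 [291.8, 199.3] [488. -83.   0.]
```

View pics/chk.png

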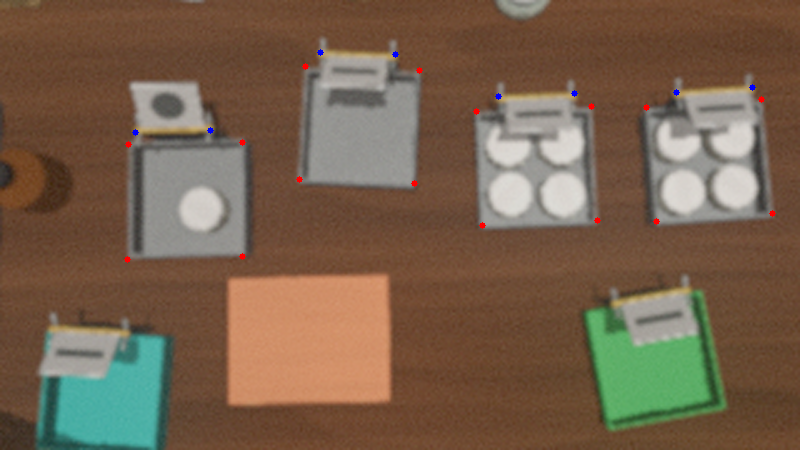

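The overlay fits the bins: the hinge bars come out at 82–85 mm (nominal 80) and the yaws stay under 4 deg. Now I'll shut the fingers, square the tool and set out.

```bash
python3 -m handwheel '[{"gripper":0,"travel":[0,0,0],"twist":-0.1},{"gripper":0,"travel":[0,0,0],"twist":-0.1},{"gripper":0,"travel":[0,0,0],"twist":-0.1},{"gripper":0,"travel":[0,0,0],"twist":-0.04},{"gripper":0,"travel":[0,0,0],"twist":0}]' 10
```

```text
time_s: 0.77
ee_pos: [192.7, 541.7, 404.7]
ee_rot: [180.0, 0.0, 179.9]
force: [-0.1, -0.7, -0.5]
gripper_width: 60.7
```

```bash
python3 -m handwheel '[{"gripper":0,"travel":[-0.02,-0.01,0],"twist":0},{"gripper":0,"travel":[-0.03,-0.017,0],"twist":0},{"gripper":0,"travel":[-0.03,-0.017,0],"twist":0},{"gripper":0,"travel":[-0.03,-0.017,0],"twist":0},{"gripper":0,"travel":[-0.03,-0.017,0],"twist":0}]'
python3 -m handwheel '[{"gripper":0,"travel":[-0.03,-0.017,0],"twist":0},{"gripper":0,"travel":[-0.03,-0.017,0],"twist":0},{"gripper":0,"travel":[-0.03,-0.017,0],"twist":0},{"gripper":0,"travel":[-0.03,-0.017,0],"twist":0},{"gripper":0,"travel":[-0.03,-0.017,0],"twist":0}]'
python3 -m handwheel '[{"gripper":0,"travel":[-0.03,-0.018,0],"twist":0},{"gripper":0,"travel":[-0.03,-0.018,0],"twist":0},{"gripper":0,"travel":[-0.03,-0.018,0],"twist":0},{"gripper":0,"travel":[-0.03,-0.018,0],"twist":0},{"gripper":0,"travel":[-0.017,-0.009,0],"twist":0}]'
```

```text
time_s: 1.18
ee_pos: [333.7, 462.6, 404.8]
ee_rot: [180.0, 0.0, 179.8]
force: [0.8, 0.5, -0.3]
gripper_width: 27.4
time_s: 1.6
ee_pos: [483.8, 377.1, 404.8]
ee_rot: [180.0, 0.0, 179.8]
force: [-0.1, -0.2, -0.7]
gripper_width: 0.7
time_s: 2.02
ee_pos: [622.1, 294.5, 404.3]
ee_rot: [-179.9, 0.1, 179.7]
force: [0.1, 0.6, -0.5]
gripper_width: 0.2
```

```bash
python3 -m handwheel '[{"gripper":0,"travel":[0,0,0.02],"twist":0},{"gripper":0,"travel":[0,0,0.02],"twist":0},{"gripper":0,"travel":[0,0,0.02],"twist":0},{"gripper":0,"travel":[0,0,0.015],"twist":0},{"gripper":0,"travel":[0,0,0.008],"twist":0}]'
python3 - <<'E'
from h import *
f=env.grab_frame("side");im=f["frame"][:,:,::-1].copy()
s=env.state();t=np.array(s["ee_pos"])-[0,0,191];print(t,proj(f,t),proj(f,[534,297,105]))
cv2.imwrite("pics/s1.png",cv2.resize(im[150:350,130:400],None,fx=2.9,fy=2.9,interpolation=cv2.INTER_CUBIC))
E
```

```text
time_s: 2.43
ee_pos: [619.0, 296.7, 319.2]
ee_rot: [-179.9, -0.2, 179.8]
force: [-0.6, 0.0, -1.4]
gripper_width: 0.4
[618.82859899 296.69937664 127.41250547] [197.88550826 258.3598682 ] [238.31928376 267.99135115]
```

View pics/s1.png

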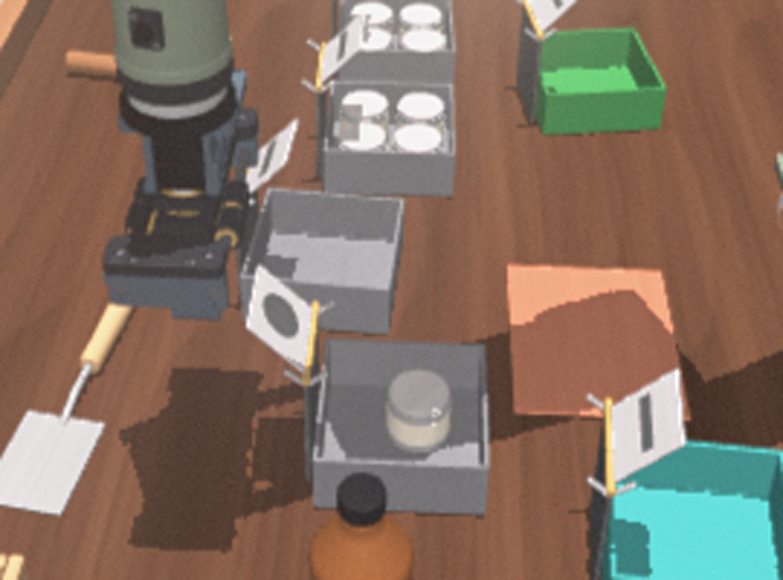

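The tool body (173,280 in the crop) sits clear behind tag c, whose disc is at (283,315), and it hides the fingertips. The reported tip position is about 28 mm behind the leaf edge. I'll push slowly toward -x.

```bash
python3 -m handwheel '[{"gripper":0,"travel":[0.008,0,-0.002],"twist":0},{"gripper":0,"travel":[0.008,0,0],"twist":0},{"gripper":0,"travel":[0.006,0,0],"twist":0},{"gripper":0,"travel":[0.005,0,0],"twist":0},{"gripper":0,"travel":[0.005,0,0],"twist":0}]'
python3 -m handwheel '[{"gripper":0,"travel":[0.005,0,0],"twist":0},{"gripper":0,"travel":[0.005,0,0],"twist":0},{"gripper":0,"travel":[0.005,0,0],"twist":0},{"gripper":0,"travel":[0.005,0,0],"twist":0},{"gripper":0,"travel":[0.005,0,0],"twist":0}]'
python3 -c "
from h import *
f=env.grab_frame('top');a=f['frame'][:,:,::-1]
cv2.imwrite('pics/t2.png',cv2.resize(a[130:270,80:280],None,fx=3,fy=3,interpolation=cv2.INTER_CUBIC))
print(env.state()['ee_pos'],env.state()['force'])"
```

```text
time_s: 2.9
ee_pos: [586.6, 297.2, 325.1]
ee_rot: [179.9, 0.1, 179.9]
force: [0.3, -0.0, 0.2]
gripper_width: 0.4
time_s: 3.32
ee_pos: [561.8, 297.0, 323.7]
ee_rot: [-180.0, -0.0, 179.9]
force: [0.7, -0.6, 1.0]
gripper_width: 0.4
[560.95154202 297.06657766 323.6842411 ] [-1.01428558 -0.33065501  0.16956028]
```

```bash
python3 -m handwheel '[{"gripper":0,"travel":[0.004,0,0],"twist":0},{"gripper":0,"travel":[0.004,0,0],"twist":0},{"gripper":0,"travel":[0.004,0,0],"twist":0},{"gripper":0,"travel":[0.004,0,0],"twist":0},{"gripper":0,"travel":[0.004,0,0],"twist":0}]'
python3 -m handwheel '[{"gripper":0,"travel":[0.003,0,0],"twist":0},{"gripper":0,"travel":[0,0,0],"twist":0},{"gripper":0,"travel":[0,0,0],"twist":0},{"gripper":0,"travel":[0,0,0],"twist":0},{"gripper":0,"travel":[0,0,0],"twist":0}]'
python3 - <<'E'
from h import *
f=env.grab_frame("side");im=f["frame"][:,:,::-1].copy()
cv2.imwrite("pics/s3.png",cv2.resize(im[150:350,130:400],None,fx=2.9,fy=2.9,interpolation=cv2.INTER_CUBIC))
E
```

```text
time_s: 3.78
ee_pos: [541.9, 297.1, 323.7]
ee_rot: [180.0, -0.0, 179.9]
force: [0.2, 0.5, -0.5]
gripper_width: 0.4
time_s: 4.2
ee_pos: [539.5, 297.2, 323.8]
ee_rot: [180.0, 0.0, 179.9]
force: [0.5, 0.0, -0.5]
gripper_width: 0.3
```

View pics/s3.png

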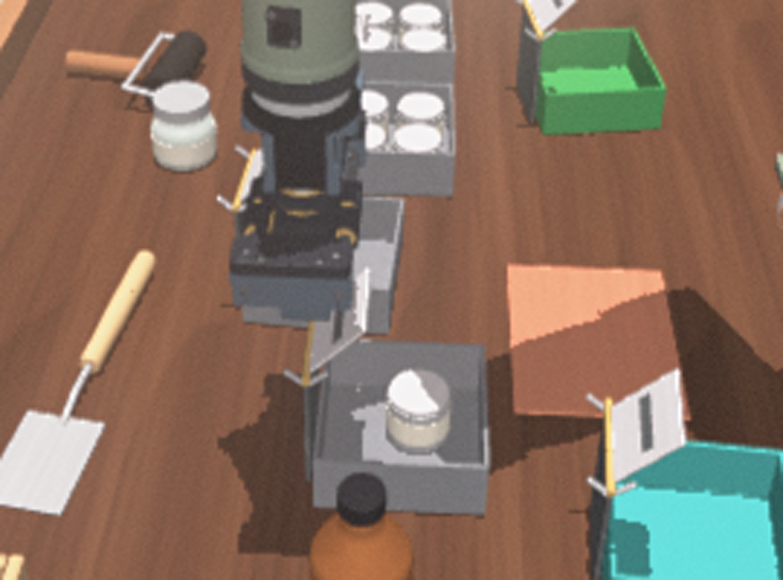

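Tag c now leans over its bin with the bar up (338,330). I'll back off, rise and go to the front side of the first full bin, hinge at (563,-85).

```bash
python3 -m handwheel '[{"gripper":0,"travel":[-0.008,0,0],"twist":0},{"gripper":0,"travel":[-0.008,0,-0.01],"twist":0},{"gripper":0,"travel":[0,0,-0.025],"twist":0},{"gripper":0,"travel":[0,0,-0.025],"twist":0},{"gripper":0,"travel":[0,0,-0.02],"twist":0}]'
python3 -m handwheel '[{"gripper":0,"travel":[0.006,-0.02,0],"twist":0},{"gripper":0,"travel":[0.006,-0.03,0],"twist":0},{"gripper":0,"travel":[0.006,-0.03,0],"twist":0},{"gripper":0,"travel":[0.006,-0.03,0],"twist":0},{"gripper":0,"travel":[0.006,-0.03,0],"twist":0}]'
python3 -m handwheel '[{"gripper":0,"travel":[0.006,-0.03,0],"twist":0},{"gripper":0,"travel":[0.006,-0.03,0],"twist":0},{"gripper":0,"travel":[0.006,-0.03,0],"twist":0},{"gripper":0,"travel":[0.006,-0.03,0],"twist":0},{"gripper":0,"travel":[0.006,-0.03,0],"twist":0}]'
python3 -m handwheel '[{"gripper":0,"travel":[0.006,-0.03,0],"twist":0},{"gripper":0,"travel":[0.006,-0.03,0],"twist":0},{"gripper":0,"travel":[0,-0.03,0],"twist":0},{"gripper":0,"travel":[0,0,0],"twist":0},{"gripper":0,"travel":[0,0,0],"twist":0}]'
```

```text
time_s: 4.67
ee_pos: [556.2, 297.1, 405.3]
ee_rot: [180.0, 0.1, 179.9]
force: [0.4, 0.6, 0.6]
gripper_width: 0.4
time_s: 5.08
ee_pos: [525.2, 155.9, 403.8]
ee_rot: [180.0, 0.0, 179.9]
force: [0.7, -0.8, 0.1]
gripper_width: 0.1
time_s: 5.5
ee_pos: [494.8, 5.6, 404.0]
ee_rot: [-180.0, 0.1, 179.9]
force: [1.4, -1.4, -0.0]
gripper_width: 0.4
time_s: 5.92
ee_pos: [482.9, -84.3, 403.9]
ee_rot: [180.0, 0.0, 179.7]
force: [0.0, 0.1, 0.1]
gripper_width: 0.6
```

```bash
python3 -m handwheel '[{"gripper":0,"travel":[0,0,0.02],"twist":0},{"gripper":0,"travel":[0,0,0.02],"twist":0},{"gripper":0,"travel":[0,0,0.02],"twist":0},{"gripper":0,"travel":[0,0,0.015],"twist":0},{"gripper":0,"travel":[0,0,0.006],"twist":0}]'
python3 -m handwheel '[{"gripper":0,"travel":[-0.006,0,0],"twist":0},{"gripper":0,"travel":[-0.006,0,0],"twist":0},{"gripper":0,"travel":[-0.005,0,0],"twist":0},{"gripper":0,"travel":[-0.005,0,0],"twist":0},{"gripper":0,"travel":[-0.005,0,0],"twist":0}]'
python3 -m handwheel '[{"gripper":0,"travel":[-0.005,0,0],"twist":0},{"gripper":0,"travel":[-0.005,0,0],"twist":0},{"gripper":0,"travel":[-0.005,0,0],"twist":0},{"gripper":0,"travel":[-0.005,0,0],"twist":0},{"gripper":0,"travel":[-0.005,0,0],"twist":0}]'
python3 -m handwheel '[{"gripper":0,"travel":[-0.005,0,0],"twist":0},{"gripper":0,"travel":[-0.004,0,0],"twist":0},{"gripper":0,"travel":[-0.004,0,0],"twist":0},{"gripper":0,"travel":[-0.004,0,0],"twist":0},{"gripper":0,"travel":[-0.004,0,0],"twist":0}]'
```

```text
time_s: 6.33
ee_pos: [482.4, -81.7, 320.7]
ee_rot: [179.9, -0.2, 180.0]
force: [-0.6, -0.1, 1.2]
gripper_width: 0.2
time_s: 6.75
ee_pos: [510.5, -82.8, 323.6]
ee_rot: [-180.0, 0.1, 179.9]
force: [-0.5, -0.0, -0.6]
gripper_width: 0.5
time_s: 7.17
ee_pos: [535.1, -82.9, 322.7]
ee_rot: [180.0, 0.0, 179.9]
force: [-0.2, 0.0, 0.4]
gripper_width: 0.6
time_s: 7.58
ee_pos: [556.0, -82.9, 322.7]
ee_rot: [180.0, -0.0, 179.9]
force: [0.0, 0.5, -1.2]
gripper_width: 0.1
```

```bash
python3 -m handwheel '[{"gripper":0,"travel":[-0.003,0,0],"twist":0},{"gripper":0,"travel":[0,0,0],"twist":0},{"gripper":0,"travel":[0,0,0],"twist":0},{"gripper":0,"travel":[0,0,0],"twist":0},{"gripper":0,"travel":[0,0,0],"twist":0}]'
python3 - <<'E'
from h import *
f=env.grab_frame("side");im=f["frame"][:,:,::-1].copy()
cv2.imwrite("pics/s4.png",cv2.resize(im[100:300,130:400],None,fx=2.9,fy=2.9,interpolation=cv2.INTER_CUBIC))
E
```

```text
time_s: 8.0
ee_pos: [558.4, -82.9, 322.7]
ee_rot: [180.0, -0.0, 179.9]
force: [-0.5, 0.1, -0.6]
gripper_width: 0.6
```

View pics/s4.png

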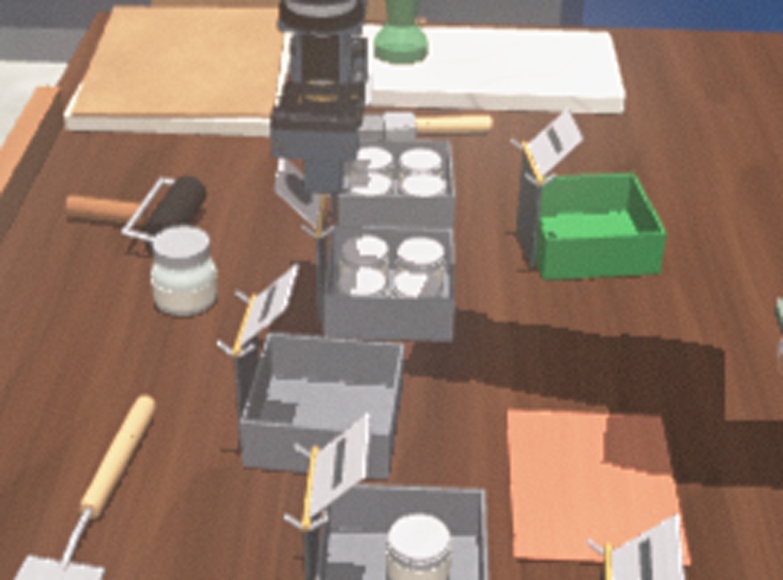

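The first full bin's tag now leans away with the disc up (300,195), and c and d show bars. On to the second full bin, hinge at (564,-272).

```bash
python3 -m handwheel '[{"gripper":0,"travel":[0.008,0,0],"twist":0},{"gripper":0,"travel":[0.01,0,-0.01],"twist":0},{"gripper":0,"travel":[0,0,-0.025],"twist":0},{"gripper":0,"travel":[0,0,-0.025],"twist":0},{"gripper":0,"travel":[0,0,-0.02],"twist":0}]'
python3 -m handwheel '[{"gripper":0,"travel":[0.01,-0.025,0],"twist":0},{"gripper":0,"travel":[0.01,-0.03,0],"twist":0},{"gripper":0,"travel":[0.01,-0.03,0],"twist":0},{"gripper":0,"travel":[0.01,-0.03,0],"twist":0},{"gripper":0,"travel":[0.01,-0.03,0],"twist":0}]'
python3 -m handwheel '[{"gripper":0,"travel":[0.007,-0.025,0],"twist":0},{"gripper":0,"travel":[0,-0.018,0],"twist":0},{"gripper":0,"travel":[0,0,0],"twist":0},{"gripper":0,"travel":[0,0,0.015],"twist":0},{"gripper":0,"travel":[0,0,0.015],"twist":0}]'
```

```text
time_s: 8.47
ee_pos: [539.4, -82.9, 405.2]
ee_rot: [-180.0, 0.1, 179.9]
force: [0.2, 0.2, 0.3]
gripper_width: 0.4
time_s: 8.88
ee_pos: [488.6, -228.6, 403.7]
ee_rot: [-180.0, 0.0, 179.9]
force: [0.8, -0.2, -0.6]
gripper_width: 0.3
time_s: 9.3
ee_pos: [482.6, -270.4, 373.8]
ee_rot: [-180.0, 0.1, 179.9]
force: [0.1, 0.3, -0.3]
gripper_width: 0.5
```

```bash
python3 -m handwheel '[{"gripper":0,"travel":[0,0,0.02],"twist":0},{"gripper":0,"travel":[0,0,0.02],"twist":0},{"gripper":0,"travel":[0,0,0.01],"twist":0},{"gripper":0,"travel":[-0.006,0,0],"twist":0},{"gripper":0,"travel":[-0.006,0,0],"twist":0}]'
python3 -m handwheel '[{"gripper":0,"travel":[-0.006,0,0],"twist":0},{"gripper":0,"travel":[-0.005,0,0],"twist":0},{"gripper":0,"travel":[-0.005,0,0],"twist":0},{"gripper":0,"travel":[-0.005,0,0],"twist":0},{"gripper":0,"travel":[-0.005,0,0],"twist":0}]'
python3 -m handwheel '[{"gripper":0,"travel":[-0.005,0,0],"twist":0},{"gripper":0,"travel":[-0.005,0,0],"twist":0},{"gripper":0,"travel":[-0.005,0,0],"twist":0},{"gripper":0,"travel":[-0.005,0,0],"twist":0},{"gripper":0,"travel":[-0.004,0,0],"twist":0}]'
python3 -m handwheel '[{"gripper":0,"travel":[-0.004,0,0],"twist":0},{"gripper":0,"travel":[-0.004,0,0],"twist":0},{"gripper":0,"travel":[-0.004,0,0],"twist":0},{"gripper":0,"travel":[-0.003,0,0],"twist":0},{"gripper":0,"travel":[0,0,0],"twist":0}]'
python3 -m handwheel '[{"gripper":0,"travel":[0,0,0],"twist":0},{"gripper":0,"travel":[0,0,0],"twist":0},{"gripper":0,"travel":[0,0,0],"twist":0},{"gripper":0,"travel":[0,0,0],"twist":0},{"gripper":0,"travel":[0,0,0],"twist":0}]'
```

```text
time_s: 9.72
ee_pos: [495.6, -270.3, 323.3]
ee_rot: [180.0, 0.0, 179.9]
force: [0.6, -0.5, 0.7]
gripper_width: 0.8
time_s: 10.13
ee_pos: [521.9, -270.9, 323.1]
ee_rot: [-180.0, 0.0, 179.9]
force: [-0.2, -0.0, 0.5]
gripper_width: -0.0
time_s: 10.55
ee_pos: [545.8, -270.9, 322.6]
ee_rot: [180.0, 0.0, 179.9]
force: [0.2, 1.9, -0.7]
gripper_width: 0.7
time_s: 10.97
ee_pos: [560.9, -270.9, 322.7]
ee_rot: [-180.0, 0.0, 179.9]
force: [0.4, -0.2, -0.2]
gripper_width: 0.3
time_s: 11.38
ee_pos: [560.2, -270.9, 322.8]
ee_rot: [180.0, 0.0, 179.9]
force: [-0.1, -0.3, -0.4]
gripper_width: -0.0
```

```bash
python3 - <<'E'
from h import *
f=env.grab_frame("side");im=f["frame"][:,:,::-1].copy()
cv2.imwrite("pics/s5.png",cv2.resize(im[100:300,130:400],None,fx=2.9,fy=2.9,interpolation=cv2.INTER_CUBIC))
E
```

```text
(no output)
```

View pics/s5.png

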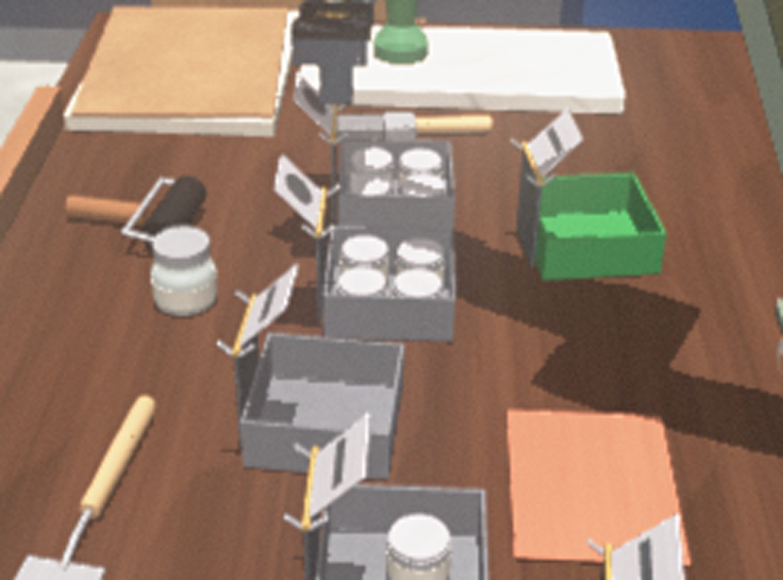

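Both full bins show discs, and c and d show bars. I'll retreat clear and make a final check.

```bash
python3 -m handwheel '[{"gripper":0,"travel":[0.008,0,0],"twist":0},{"gripper":0,"travel":[0.01,0,-0.01],"twist":0},{"gripper":0,"travel":[0.01,0,-0.025],"twist":0},{"gripper":0,"travel":[0.01,0,-0.025],"twist":0},{"gripper":0,"travel":[0.02,0,-0.02],"twist":0}]'
python3 -m handwheel '[{"gripper":0,"travel":[0.03,0,-0.01],"twist":0},{"gripper":0,"travel":[0.03,0,-0.01],"twist":0},{"gripper":0,"travel":[0.03,0,-0.01],"twist":0},{"gripper":0,"travel":[0.02,0,0],"twist":0},{"gripper":0,"travel":[0,0,0],"twist":0}]'
python3 - <<'E'
from h import *
a=env.grab_frame("top")["frame"][:,:,::-1];b=env.grab_frame("side")["frame"][:,:,::-1]
cv2.imwrite("pics/fin.png",np.vstack([cv2.resize(x,None,fx=2,fy=2,interpolation=cv2.INTER_CUBIC) for x in (a[130:270,80:400],b[100:250,130:450])]))
E
```

```text
time_s: 11.85
ee_pos: [501.9, -270.8, 404.9]
ee_rot: [-179.9, 0.1, 179.9]
force: [0.7, -0.3, 0.9]
gripper_width: 0.6
time_s: 12.27
ee_pos: [388.1, -269.9, 434.4]
ee_rot: [-179.9, -0.0, 179.8]
force: [-0.3, 1.5, -1.2]
gripper_width: 0.7
```

View pics/fin.png

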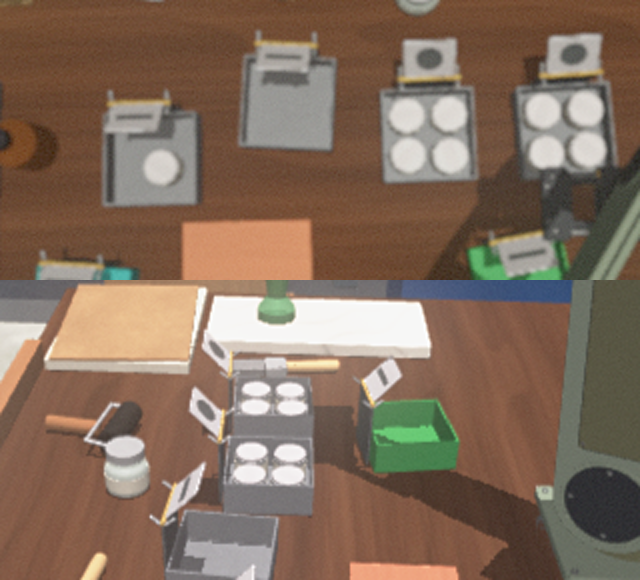

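The final view shows discs on both full bins at (430,58) and (572,55), and bars on c (138,117) and d (285,57). Nothing else has shifted and the arm is clear.

```bash
python3 -c "
from workcell import env
print(env.job_done())"
```

```text
the job is handed in; nothing more can be done
None
```

The job is done and handed in. With the fingers shut, I pushed bin_c's tag (one tin) forward from behind so it shows the bar. I pushed both full bins' tags (bin_a and bin_b) away so they show the disc. Bin_d's tag already showed the bar, so I left it alone.

My last top and side pictures show discs on both full bins and bars on c and d, with each tag leaning at its stop. The tins and other objects in view look undisturbed, and the green and turquoise look-alikes weren't touched. The arm stood clear at the end, the wrist force readings stayed within about 2 N, and it took about 12.4 s. No check failed or disagreed; the tool hid the fingertips during the first push, so I placed that one from the reported arm position.

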